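# Unlock the test husker's sprung hood with the panel key

### The arm

A 6-joint arm with a two-finger parallel gripper is mounted at the origin on the work surface. World frame = base frame: x ahead of the robot, y to its left, z up, the work surface at z = 0. Lengths are in m, angles in rad, forces in N, time in s.
With the tool pointing down it reaches from about 0.225 to 0.875 m from the base axis. Payload 3.4 kg.
Tool frame: the origin (TCP) lies between the finger pads; the fingertips stand 11 mm ahead of it and the grasp point (between the pads) lies 8 mm behind it; z points along the fingers, y is the line along which they close (so a half turn about z gives the same grasp; the last joint's range is limited). The gripper opens to 85 mm and grips with 20 to 120 N. Pads are 22 mm wide; open, the fingers measure 114 mm over their backs; the gripper's body (76 mm by 85 mm) begins 54 mm behind the grasp point. The pads swing forward as they close: fully open they stand 13 mm farther back than shut.
Start: joints at [1.014, 0.276, 1.505, -0, 1.361, -0.121], TCP at [0.243, 0.521, 0.213] pointing down, gripper open.
Joint ranges: [-2.89, 2.89], [-0.75, 2.08], [0.22, 2.7], [-1.18, 4.32], [0.11, 2.71], [-2.7, 2.7]. Speed limits (rad/s): [2.57, 2.57, 3.14, 3.14, 3.14, 3.14].

### API

Orientations are given as a unit quaternion [w, x, y, z].
In Python, from rig import sensors, eyes, manip gives the robot as it stands.
- The arm moves only by the tool drive_tool, never from a script. Its argument "deltas" is a list of rows, each an object with "linear": the shift along the world's x, y, z in mm, a list of three; "twist": the turn about the world's z in degrees; "claw": the opening, from 0 (shut) to 1 (fully open). In form: [{"linear": [tx, ty, tz], "twist": twist, "claw": claw}, ...]. A call has 1 to 12 rows; each row is the pose to reach, as a shift and turn from the pose commanded when the call began; what a row does not reach only later rows make up. A row lasts 1/12 s, in which the tool goes at most 41.7 mm and 7.16 degrees, less where a joint would pass 70% of its speed; a pose out of reach is approached as far as the arm can. A call with a gripper value outside its range is refused whole. The fingers move at their own pace and stop on an object; "squeeze" is the grip in N (left out, the last holds). Time passes only in rows, so rows that repeat a pose let the fingers close. It gives the time, the measured TCP pose, the force, the opening and the grip force at its end, in the units of the state.
- sensors.get_state(): the state, without advancing time (a new reading comes with each control period).
- eyes.get_image(name): name is "scene" or "top" or "wrist"; returns the picture (420x560x3 uint8, red, green, blue); there is no depth.
- eyes.camera_model(name): a dict with "intrinsics" (3x3 intrinsics, pixels), "R" (3x3) and "t" (3): a world point X has camera coordinates R X + t. Camera axes: x right, y down, z forward; pixel columns grow to the right and rows downward; lengths in m; the calibration is good to about 2 mm. The wrist camera is an equidistant fisheye: a pixel r from the principal point sees the ray r / f radians off the axis. A picture is of the moment at which its call begins: read the wrist's pose just before it. camera_model takes no time and is no camera call; for the wrist camera it gives the pose at the moment of the call.
- manip.sign_off(): hands the job in; it is judged then, once.
The state is a dict: "clock": time; "qpos": joint angles; "qd": joint speeds; "effort": joint torques, N m; "position": TCP position; "ee_rot": TCP orientation; "contact_force": force on the tool from outside, world axes, zero at the start; "moment": the same for the moment, N m; "width": finger opening in m; "gripper_force": force on a finger pad.
Only numpy, scipy, OpenCV 4.12 (cv2) and the standard library are available. Lean on these libraries where they do the work, as an engineer would, in place of code of your own. Each camera call takes 0.05 s, during which the arm holds its last target. There are 200 camera calls.

### The job

The rubber rolls of the bench-top rice husker need cleaning. Take the panel key (the steel one with the flat wing handle and slotted tube end) out of the tool stand, put it into the hood lock, feel lightly for the skewed bar in the well until the key drops fully home over it, then turn it on, either way, until the hidden bolt swings clear and the hood springs open. Do not force the lock, let go of the key and leave it standing in the lock, and leave the other drivers, the black dish and the moisture meter where they are.

Things in the scene. Friction and masses are not known exactly. Their poses are not given: they have to be found in the camera images.
- key: panel key, plain steel, 100 mm long, about 120 g, starting upright in one of the stand's three holes, slotted end down. Origin: centre of its open lower end; z up to the handle. Round tube 19 mm in diameter up to z = 45 mm, its lowest 10 mm cut across by a slot 5.5 mm wide along the key's x; neck 11 mm in diameter from 45 to 60 mm, then the handle
- key_handle (a point): middle of the key's flat wing handle, 80 mm above the key's open end; same axes. The handle is 44 mm wide along x, 12 mm thick along y (grip across y) and 40 mm high along z, the same end for end; the wings show which way the slot runs
- lock (a point): centre of the floor of the hood lock's round well, 75 mm above the bench; axes are the husker's (z up, y towards the hood). The well is 20 mm wide, 18 mm deep and greased. Across its floor stands a bar 14 mm long, 4 mm wide and 8 mm high that turns with the floor and the bolt. Fully home, the key's end rests on this floor with the bar in its slot; 2 to 3 N of push slides it down
- lock_rim (a point): centre of the well's mouth, 93 mm above the bench (countersunk 3 mm at 45 degrees, so 26 mm wide at the top), in a 46 mm square block on the low front deck. The bar's angle is not measured: with the bolt straight it runs along this y; it is found up to 0.75 rad to either side of that (from above); a light push leaves it. The slot drops over it within about 0.1 rad
- hood (a joint): green sheet-metal hood, 0 closed, 0.35 rad fully open. The bolt holds it shut. Turning bar and key takes under 0.1 N m; the bolt lets go when the bar is about 1.1 rad to either side of lock_rim's y (hard stops at 1.6 rad) and the hood then springs up by itself within a second and stays. The lock does not trap the key
- hood_edge (a point): middle of the hood's lower front edge: closed, 62 mm from the lock's axis and 80 mm above the bench; open, about 75 mm and 140 mm. The hood's top is 142 mm above the bench closed and about 180 mm open. It is hinged along its far edge, away from the lock
- husker: bench-top rice husker, fixed, cream base 220 mm (x) wide and 75 mm high, from y = -130 to +250 mm of its origin (on the bench under it). The lock is at y = -85 mm, the hood from -23 to 155 mm, the motor housing with hopper (up to 250 mm high) from 155 to 250 mm
- stand: wooden tool stand, fixed, 70 mm (x) by 220 mm (y) by 50 mm high, with three round holes 20.5 mm wide and 30 mm deep at y = -70, 0 and 70 mm of its origin (centre of its underside). Each holds an upright tool, its end on the hole's floor 20 mm above the bench
- driver_a: nut driver with a 30 mm black round knob, 92 mm long, standing in the stand; origin at its lower end. Leave it
- driver_b: nut driver with a 22 mm thick wooden handle, 105 mm long, standing in the stand; origin at its lower end. Leave it
- dish: shallow black round sample dish, 150 mm wide, 18 mm high; origin under its centre. Leave it
- meter: white moisture meter, 115 by 200 mm, up to 78 mm high; origin under its centre. Leave it

How it is judged:
By the outcome, as a careful person would: the job done as asked, in the order asked, and still so for the second after the job is handed in, with the robot touching nothing.
It also fails if it takes over 72 s, if anything falls off the work surface, if the arm or the gripper's body presses on something with over 40 N, if the wrist force passes 120 N, or if a joint passes its speed limit or range.

## Working session

There is one attempt and no reset: what is moved stays moved. The work goes in short steps, Python scripts to look and compute and a tool call to move; the robot and the scene stay as the last step left them, time stands still between calls to the robot, and variables do not carry over. Pictures are saved under pics/ and viewed, at most 10 in all, crops included, and the job is handed in when it is done.

Besides the shell and the picture viewer there is one more tool, called after "Emit:" as a command line: name --argument value ..., lists and objects as JSON in quotes. drive_tool: Moves the arm, as the interface text tells. Its arguments: {"type":"object","properties":{"deltas":{"type":"array","items":{"type":"object","properties":{"linear":{"type":"array","items":{"type":"number"}},"twist":{"type":"number"},"claw":{"type":"number"}}}},"squeeze":{"type":"number"}},"required":["deltas"]}

```bash
mkdir -p pics
cat > h.py <<'E'
import numpy as np, cv2
from rig import sensors, eyes, manip
def snap(n,f,crop=None,scale=1):
    im=eyes.get_image(n)[:,:,::-1].copy()
    cv2.imwrite('pics/raw_'+f+'.png',im)
    if crop: im=im[crop[1]:crop[3],crop[0]:crop[2]]
    if scale!=1: im=cv2.resize(im,None,fx=scale,fy=scale,interpolation=cv2.INTER_CUBIC)
    cv2.imwrite('pics/'+f+'.png',im)
def ray(n,u,v,cm=None):
    c=cm or eyes.camera_model(n); K=np.array(c['intrinsics']);R=np.array(c['R']);t=np.array(c['t'])
    x=(u-K[0,2])/K[0,0]; y=(v-K[1,2])/K[1,1]
    if n=='wrist':
        r=np.hypot(x,y); s=np.sin(r)/r if r>1e-9 else 1; d=np.array([x*s,y*s,np.cos(r)])
    else: d=np.array([x,y,1.])
    return -R.T@t, R.T@d
def atz(n,u,v,z,cm=None):
    o,d=ray(n,u,v,cm); return o+d*(z-o[2])/d[2]
def proj(n,X,cm=None):
    c=cm or eyes.camera_model(n); K=np.array(c['intrinsics']);p=np.array(c['R'])@np.array(X)+np.array(c['t'])
    if n=='wrist':
        th=np.arctan2(np.hypot(p[0],p[1]),p[2]); q=p[:2]/np.hypot(p[0],p[1])*th
    else: q=p[:2]/p[2]
    return q[0]*K[0,0]+K[0,2], q[1]*K[1,1]+K[1,2]
E
python3 - <<'E'
from h import *
import json
s=sensors.get_state(); print({k:np.round(v,3).tolist() for k,v in s.items()})
a=eyes.get_image('top');b=eyes.get_image('scene')
cv2.imwrite('pics/top0.png',a[:,:,::-1]);cv2.imwrite('pics/scene0.png',b[:,:,::-1])
for n in('top','scene','wrist'):
    c=eyes.camera_model(n);print(n,np.round(c['intrinsics'],1).tolist(),np.round(c['R'],3).tolist(),np.round(c['t'],3).tolist())
E
```

```text
{'clock': 0.0, 'qpos': [1.014, 0.277, 1.506, 0.0, 1.361, -0.121], 'qd': [0.001, -0.002, -0.0, 0.0, -0.0, -0.001], 'effort': [0.001, -41.678, -24.581, -0.0, 0.011, 0.0], 'position': [0.242, 0.521, 0.212], 'ee_rot': [-0.0, 0.216, 0.976, -0.001], 'contact_force': [-0.6, 0.837, -0.484], 'moment': [-0.051, -0.001, 0.021], 'gripper_force': 0.0, 'width': 0.086}
top [[451.6, 0.0, 268.9], [0.0, 451.6, 220.0], [0.0, 0.0, 1.0]] [[0.011, -1.0, -0.002], [-0.989, -0.011, -0.148], [0.148, 0.003, -0.989]] [-0.126, 0.613, 1.202]
scene [[426.6, 0.0, 278.8], [0.0, 426.6, 209.1], [0.0, 0.0, 1.0]] [[0.142, 0.99, -0.018], [0.556, -0.095, -0.826], [-0.819, 0.108, -0.563]] [0.039, -0.282, 1.707]
wrist [[325.2, 0.0, 281.1], [0.0, 325.2, 208.2], [0.0, 0.0, 1.0]] [[0.423, 0.906, -0.0], [0.872, -0.407, 0.271], [0.245, -0.115, -0.963]] [-0.575, -0.033, 0.379]
```

View pics/top0.png

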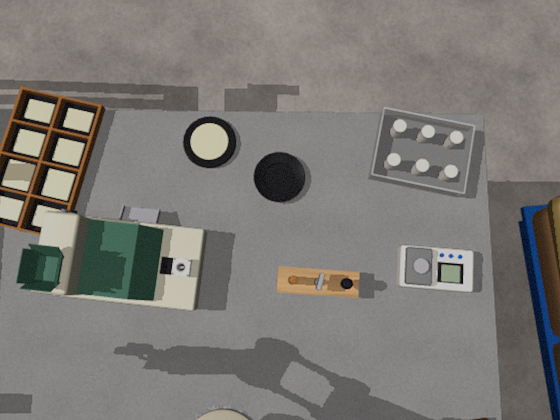

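View pics/scene0.png

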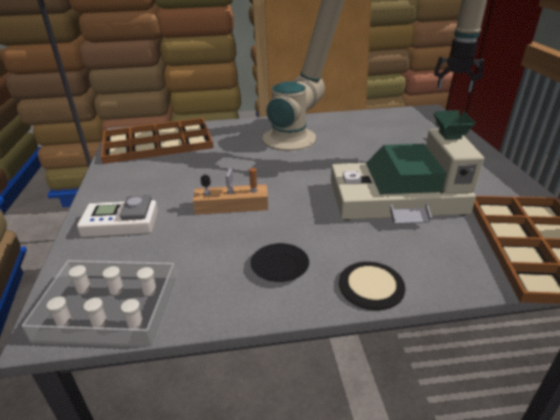

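The top view shows the husker on the left, with its lock at about (182,267) and the hood side to the left (world +y). The stand is at about (318,282), with the wooden driver at (293,280), the key at (320,282) and the black knob at (346,284). I'll enlarge the raw crops.

Run:
```python
from h import *
im=cv2.imread('pics/top0.png')
a=cv2.resize(im[255:305,270:370],None,fx=8,fy=8,interpolation=cv2.INTER_CUBIC)[:300]
b=cv2.resize(im[215:315,140:215],None,fx=4,fy=4,interpolation=cv2.INTER_CUBIC)
a=cv2.resize(im[258:302,270:370],None,fx=5,fy=5,interpolation=cv2.INTER_CUBIC)
o=np.zeros((400,800,3),np.uint8);o[:a.shape[0],:500]=a;o[:400,500:800]=b
cv2.imwrite('pics/c0.png',o)
for n,(u,v),z in(('key',(320,282),.1),('key',(320,282),.12),('lock',(182,267),.093),('stand',(318,282),.05)):print(n,z,np.round(atz('top',u,v,z),3))
```

```text
key 0.1 [ 0.445 -0.254  0.1  ]
key 0.12 [ 0.445 -0.252  0.12 ]
lock 0.093 [0.48  0.106 0.093]
stand 0.05 [ 0.446 -0.254  0.05 ]
```

View pics/c0.png

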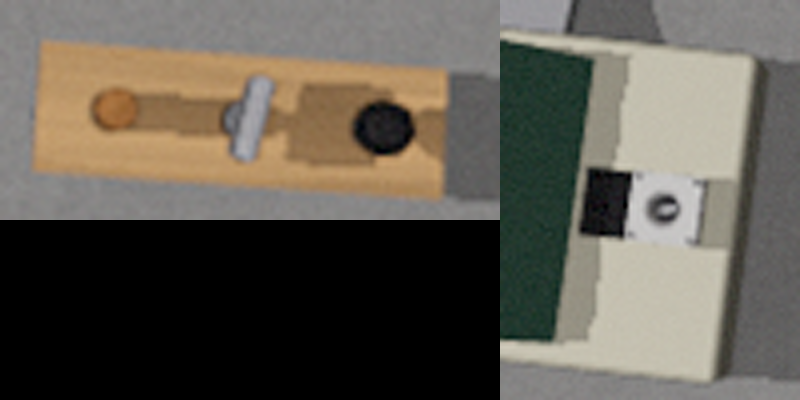

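Run:
```python
from h import *
def c1(x,y):return 270+x/5,258+y/5
def c2(x,y):return 140+(x-500)/4,215+y/4
P=lambda p,z:atz('top',*p,z)
k=P(c1(252,118),.12);a=P(c1(263,80),.12);b=P(c1(240,158),.12)
print('key',k,'wing yaw',np.degrees(np.arctan2(*(a-b)[[1,0]])),np.linalg.norm(a-b))
l=P(c2(662,208),.093);f=P(c2(758,60),.075);g=P(c2(717,378),.075)
print('lock',l,'husker x yaw',np.degrees(np.arctan2(*(f-g)[[1,0]])),np.linalg.norm(f-g),f,g)
s1=P(c1(40,40),.05);s2=P(c1(447,70),.05);print('stand',np.degrees(np.arctan2(*(s1-s2)[[1,0]])))
s=sensors.get_state();cm=eyes.camera_model('wrist');o=-np.array(cm['R']).T@cm['t'];print('cam off',o-s['position'])
from scipy.spatial.transform import Rotation as Ro
q=s['ee_rot'];M=Ro.from_quat([q[1],q[2],q[3],q[0]]).as_matrix();print('in tool',M.T@(o-s['position']),M.T@np.array(cm['R']).T@[0,0,1],'toolyaw y',np.degrees(np.arctan2(M[1,1],M[0,1])))
```

```text
key [ 0.4457356  -0.25264238  0.12      ] wing yaw -16.816234247353634 0.0412021285762883
lock [0.47991529 0.11003809 0.093     ] husker x yaw -5.460413746305048 0.21105020243516265 [0.58038671 0.05303028 0.075     ] [0.37029422 0.07311339 0.075     ]
stand 86.43282742557149
cam off [-0.0638246   0.03032627  0.1611116 ]
in tool [ 0.07069217  0.0002849  -0.16109856] [-0.27123355  0.00098788  0.96251306] toolyaw y 65.03115427532929
```

Emit:
drive_tool --deltas '[{"linear": [10, -40, 10], "twist": -6, "claw": 0.5}, {"linear": [20, -80, 20], "twist": -12, "claw": 0.5}, {"linear": [30, -120, 30], "twist": -18, "claw": 0.5}, {"linear": [40, -160, 30], "twist": -24, "claw": 0.5}, {"linear": [50, -200, 30], "twist": -30, "claw": 0.5}, {"linear": [60, -240, 30], "twist": -36, "claw": 0.5}, {"linear": [70, -280, 30], "twist": -42, "claw": 0.5}, {"linear": [80, -320, 30], "twist": -48, "claw": 0.5}, {"linear": [90, -360, 30], "twist": -54, "claw": 0.5}, {"linear": [120, -385, 20], "twist": -60, "claw": 0.5}, {"linear": [150, -410, 10], "twist": -66, "claw": 0.5}, {"linear": [180, -440, -10], "twist": -70, "claw": 0.5}]'

```text
clock: 1.1
position: [0.4218, 0.083, 0.2062]
ee_rot: [0.002, 0.739, 0.674, 0.002]
contact_force: [0.9, 1.0, 0.4]
width: 0.0428
gripper_force: 0.0
```

Emit:
drive_tool --deltas '[{"linear": [25, -21, -20], "twist": 0, "claw": 0.5}, {"linear": [50, -42, -43], "twist": 0, "claw": 0.5}, {"linear": [50, -42, -43], "twist": 0, "claw": 0.5}, {"linear": [50, -42, -43], "twist": 0, "claw": 0.5}]'

```text
clock: 1.43
position: [0.4689, 0.0417, 0.1602]
ee_rot: [-0.002, 0.738, 0.675, -0.002]
contact_force: [-0.3, 0.2, 0.7]
width: 0.0427
gripper_force: 0.0
```

Run:
```python
from h import *
import pickle
s=sensors.get_state();cm=eyes.camera_model('wrist');im=eyes.get_image('wrist')[:,:,::-1].copy()
cv2.imwrite('pics/w1raw.png',im);pickle.dump((s,cm),open('w1.pkl','wb'))
u,v=proj('wrist',[.480,.110,.093],cm);print(s['clock'],s['position'],s['ee_rot'],u,v)
x,y=int(u)-40,int(v)-40
print(x,y);c=cv2.resize(im[max(y,0):y+80,x:x+80],None,fx=7,fy=7,interpolation=cv2.INTER_CUBIC);cv2.imwrite('pics/w1.png',c)
```

```text
1.4333 [0.46890935 0.04166423 0.16024117] [-0.00176888  0.73800871  0.67478694 -0.00161234] 291.0066460479529 120.254433227963
251 80
```

View pics/w1.png

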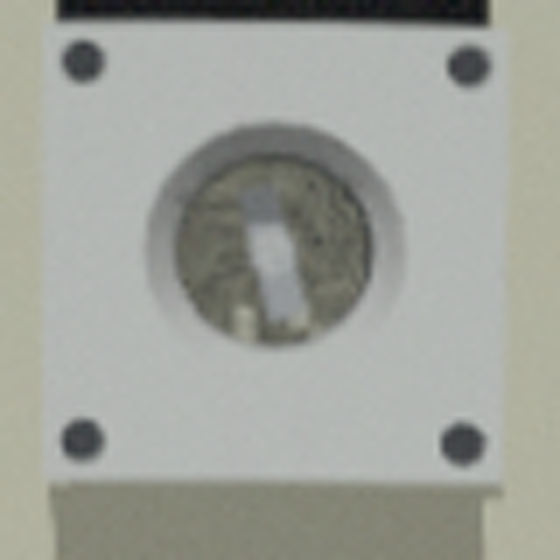

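The wrist crop shows the lock block. The rim centre is at crop (275,252), and the bar runs from about (261,190) to (288,318).

Run:
```python
from h import *
import pickle
s,cm=pickle.load(open('w1.pkl','rb'))
P=lambda x,y,z:atz('wrist',251+(x+.5)/7-.5,80+(y+.5)/7-.5,z,cm)
yaw=lambda d:np.degrees(np.arctan2(d[1],d[0]))
print('rim',P(275,252,.093))
print('bar',yaw(P(261,190,.083)-P(288,318,.083)),'len',np.linalg.norm(P(261,190,.083)-P(288,318,.083)),'mid',P(275,254,.083))
S=[P(83,62,.093),P(468,66,.093),P(82,440,.093),P(463,443,.093)]
print('screws mean',np.mean(S,0),'hx',yaw(S[1]-S[0]),yaw(S[3]-S[2]),'hy',yaw(S[0]-S[2]),yaw(S[1]-S[3]))
```

```text
rim [0.4794935  0.11334377 0.093     ]
bar 96.72777301016562 len 0.01368835487757609 mid [0.47969972 0.11322601 0.083     ]
screws mean [0.47945019 0.11344166 0.093     ] hx -5.4227398470580725 -5.400958110780343 hy 84.40891757686508 84.61114266058786
```

Emit:
drive_tool --deltas '[{"linear": [0, -25, 20], "twist": 7, "claw": 0.5}, {"linear": [-2, -50, 30], "twist": 14, "claw": 0.5}, {"linear": [-5, -80, 30], "twist": 21, "claw": 0.5}, {"linear": [-8, -110, 30], "twist": 28, "claw": 0.5}, {"linear": [-12, -140, 30], "twist": 35, "claw": 0.5}, {"linear": [-15, -170, 30], "twist": 42, "claw": 0.5}, {"linear": [-18, -200, 30], "twist": 49, "claw": 0.5}, {"linear": [-21, -230, 30], "twist": 56, "claw": 0.5}, {"linear": [-24, -260, 25], "twist": 63, "claw": 0.5}, {"linear": [-27, -292, 20], "twist": 70, "claw": 0.5}, {"linear": [-27, -292, 10], "twist": 77, "claw": 0.5}, {"linear": [-27, -292, 10], "twist": 78, "claw": 0.5}]'

```text
clock: 2.48
position: [0.4413, -0.2488, 0.1718]
ee_rot: [-0.001, 0.147, 0.989, 0.001]
contact_force: [-0.7, 1.2, 0.3]
width: 0.0427
gripper_force: 0.0
```

Emit:
drive_tool --deltas '[{"linear": [0, 0, 0], "twist": 0, "claw": 0.5}, {"linear": [0, 0, 0], "twist": 0, "claw": 0.5}]'

```text
clock: 2.65
position: [0.4426, -0.2478, 0.1732]
ee_rot: [0.0, 0.148, 0.989, 0.0]
contact_force: [-0.2, 0.4, 0.1]
width: 0.0424
gripper_force: 0.0
```

Run:
```python
from h import *
import pickle
s=sensors.get_state();cm=eyes.camera_model('wrist');im=eyes.get_image('wrist')[:,:,::-1].copy()
cv2.imwrite('pics/w2raw.png',im);pickle.dump((s,cm),open('w2.pkl','wb'))
u,v=proj('wrist',[.4457,-.2526,.12],cm);print(s['clock'],s['position'],s['ee_rot'],u,v)
x,y=int(u)-70,int(v)-50
print(x,y);c=cv2.resize(im[max(y,0):y+100,x:x+140],None,fx=5,fy=5,interpolation=cv2.INTER_CUBIC);cv2.imwrite('pics/w2.png',c)
```

```text
2.65 [ 0.44255275 -0.24782464  0.17317724] [4.79554438e-04 1.47931542e-01 9.88997480e-01 1.11526200e-04] 274.7562284513228 228.34434729922356
204 178
```

View pics/w2.png

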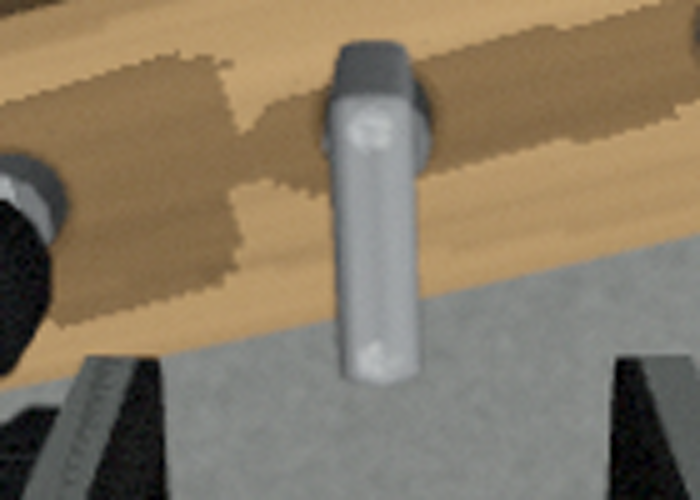

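Wrist crop: the handle's top face runs from (372,98) to (382,380), and the fingers straddle it.

Run:
```python
from h import *
import pickle
s,cm=pickle.load(open('w2.pkl','rb'))
P=lambda x,y,z:atz('wrist',204+(x+.5)/5-.5,178+(y+.5)/5-.5,z,cm)
a,b=P(372,98,.12),P(382,380,.12);m=(a+b)/2;d=a-b
print(a,b,'mid',m,np.linalg.norm(d),'wing yaw',np.degrees(np.arctan2(d[1],d[0])))
q=s['ee_rot'];ty=2*np.degrees(np.arctan2(q[2],q[1]))-90
print('tool y',ty,'twist to wing+90:',np.degrees(np.arctan2(d[1],d[0]))-(ty-90), 'delta',(m-s['position'])*1000)
```

```text
[ 0.4250057  -0.24382055  0.12      ] [ 0.46516928 -0.25476911  0.12      ] mid [ 0.44508749 -0.24929483  0.12      ] 0.04162912406696465 wing yaw 164.7517169941997
tool y 72.98584715465344 twist to wing+90: 181.76586983954627 delta [  2.53474614  -1.47019588 -53.17724431]
```

Emit:
drive_tool --deltas '[{"linear": [2.5, -1.5, -25], "twist": 1.8, "claw": 0.5}, {"linear": [2.5, -1.5, -50], "twist": 1.8, "claw": 0.5}, {"linear": [2.5, -1.5, -70], "twist": 1.8, "claw": 0.5}, {"linear": [2.5, -1.5, -80], "twist": 1.8, "claw": 0.5}, {"linear": [2.5, -1.5, -80], "twist": 1.8, "claw": 0.5}, {"linear": [2.5, -1.5, -80], "twist": 1.8, "claw": 0.0}, {"linear": [2.5, -1.5, -80], "twist": 1.8, "claw": 0.0}, {"linear": [2.5, -1.5, -80], "twist": 1.8, "claw": 0.0}, {"linear": [2.5, -1.5, -80], "twist": 1.8, "claw": 0.0}, {"linear": [2.5, -1.5, -80], "twist": 1.8, "claw": 0.0}, {"linear": [2.5, -1.5, -80], "twist": 1.8, "claw": 0.0}]' --squeeze 40

```text
clock: 3.62
position: [0.446, -0.2516, 0.0938]
ee_rot: [0.002, 0.132, 0.991, -0.001]
contact_force: [-0.6, 0.0, 7.0]
width: 0.0107
gripper_force: 42.1
```

Emit:
drive_tool --deltas '[{"linear": [0, 0, 5], "twist": 0, "claw": 0}, {"linear": [0, 0, 15], "twist": 0, "claw": 0}, {"linear": [0, 0, 30], "twist": 0, "claw": 0}, {"linear": [0, 0, 50], "twist": 0, "claw": 0}, {"linear": [0, 0, 75], "twist": 0, "claw": 0}, {"linear": [0, 0, 95], "twist": 0, "claw": 0}, {"linear": [2, 15, 110], "twist": -4, "claw": 0}, {"linear": [5, 40, 115], "twist": -10, "claw": 0}, {"linear": [8, 70, 115], "twist": -16, "claw": 0}, {"linear": [11, 100, 115], "twist": -22, "claw": 0}, {"linear": [14, 130, 115], "twist": -28, "claw": 0}, {"linear": [17, 160, 115], "twist": -34, "claw": 0}]'

```text
clock: 4.62
position: [0.4614, -0.0896, 0.2078]
ee_rot: [0.0, 0.419, 0.908, -0.0]
contact_force: [0.5, -0.6, -1.8]
width: 0.0105
gripper_force: 41.2
```

Emit:
drive_tool --deltas '[{"linear": [3, 30, 0], "twist": -6, "claw": 0}, {"linear": [6, 60, 0], "twist": -12, "claw": 0}, {"linear": [9, 90, 0], "twist": -18, "claw": 0}, {"linear": [12, 120, 0], "twist": -24, "claw": 0}, {"linear": [14, 150, 0], "twist": -30, "claw": 0}, {"linear": [15, 175, 0], "twist": -34, "claw": 0}, {"linear": [16, 195, 0], "twist": -34, "claw": 0}, {"linear": [17, 205, -3], "twist": -34, "claw": 0}, {"linear": [17, 205, -5], "twist": -34, "claw": 0}, {"linear": [17, 205, -5], "twist": -34, "claw": 0}, {"linear": [17, 205, -5], "twist": -34, "claw": 0}]'

```text
clock: 5.53
position: [0.4785, 0.1129, 0.2019]
ee_rot: [0.0, 0.664, 0.748, -0.001]
contact_force: [0.2, 0.1, -1.2]
width: 0.0105
gripper_force: 41.2
```

Run:
```python
from h import *
import pickle
s=sensors.get_state();cm=eyes.camera_model('wrist');im=eyes.get_image('wrist')[:,:,::-1].copy()
cv2.imwrite('pics/w3raw.png',im);pickle.dump((s,cm),open('w3.pkl','wb'))
q=s['ee_rot'];print(s['clock'],s['position'],s['contact_force'],s['width'],'tool y',2*np.degrees(np.arctan2(q[2],q[1]))-90)
x,y=180,60
print(proj('wrist',[.4795,.1133,.093],cm))
c=cv2.resize(im[y:y+190,x:x+200],None,fx=3,fy=3,interpolation=cv2.INTER_CUBIC);cv2.imwrite('pics/w3.png',c)
```

```text
5.5333 [0.47854831 0.11294094 0.20194062] [ 0.19575467  0.10367549 -1.15102525] 0.010455429406927523 tool y 6.8024337503091346
(np.float64(283.93998695844635), np.float64(201.36017418901037))
```

View pics/w3.png

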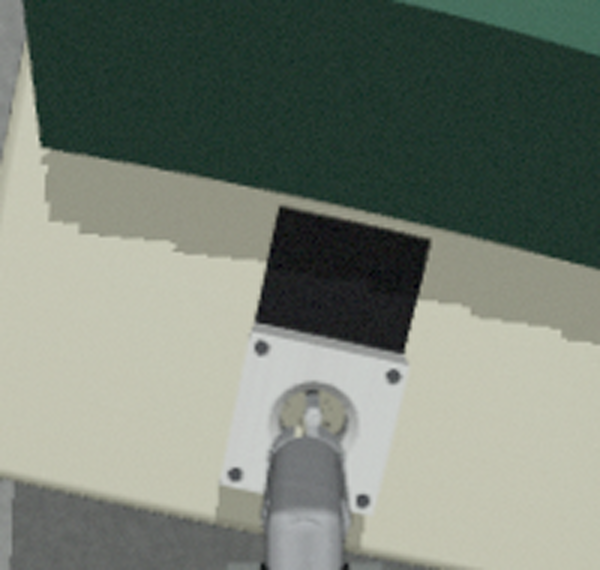

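The key stands above the well, with the rim centre at crop (313,425) and the bar visible just ahead of the tube. I'll descend in steps.

Emit:
drive_tool --deltas '[{"linear": [1.2, -1, -12], "twist": 0, "claw": 0}, {"linear": [1.2, -1, -24], "twist": 0, "claw": 0}, {"linear": [1.2, -1, -30], "twist": 0, "claw": 0}, {"linear": [1.2, -1, -33], "twist": 0, "claw": 0}, {"linear": [1.2, -1, -35], "twist": 0, "claw": 0}, {"linear": [1.2, -1, -37], "twist": 0, "claw": 0}, {"linear": [1.2, -1, -37], "twist": 0, "claw": 0}]'

```text
clock: 6.17
position: [0.4803, 0.1129, 0.1653]
ee_rot: [0.0, 0.664, 0.748, 0.0]
contact_force: [-0.6, -0.1, -1.9]
width: 0.0108
gripper_force: 41.2
```

Emit:
drive_tool --deltas '[{"linear": [0, 0, -1], "twist": 0, "claw": 0}, {"linear": [0, 0, -2], "twist": 0, "claw": 0}, {"linear": [0, 0, -3], "twist": 0, "claw": 0}, {"linear": [0, 0, -4], "twist": 0, "claw": 0}, {"linear": [0, 0, -4], "twist": 0, "claw": 0}]'

```text
clock: 6.58
position: [0.48, 0.1132, 0.161]
ee_rot: [-0.0, 0.664, 0.748, -0.0]
contact_force: [0.1, 0.6, -0.5]
width: 0.01
gripper_force: 41.2
```

Emit:
drive_tool --deltas '[{"linear": [0, 0, -1], "twist": 0, "claw": 0}, {"linear": [0, 0, -2], "twist": 0, "claw": 0}, {"linear": [0, 0, -3], "twist": 0, "claw": 0}, {"linear": [0, 0, -4], "twist": 0, "claw": 0}, {"linear": [0, 0, -5], "twist": 0, "claw": 0}, {"linear": [0, 0, -5], "twist": 0, "claw": 0}]'

```text
clock: 7.08
position: [0.48, 0.1131, 0.1559]
ee_rot: [-0.0, 0.664, 0.748, -0.0]
contact_force: [0.0, -0.2, -1.4]
width: 0.0106
gripper_force: 41.2
```

Emit:
drive_tool --deltas '[{"linear": [0, 0, -0.7], "twist": 0, "claw": 0}, {"linear": [0, 0, -1.4], "twist": 0, "claw": 0}, {"linear": [0, 0, -2], "twist": 0, "claw": 0}, {"linear": [0, 0, -2], "twist": 0, "claw": 0}]'

```text
clock: 7.42
position: [0.4801, 0.1131, 0.154]
ee_rot: [0.0, 0.664, 0.748, -0.0]
contact_force: [-0.8, -1.0, -2.4]
width: 0.0108
gripper_force: 41.2
```

Emit:
drive_tool --deltas '[{"linear": [0, 0, -1], "twist": 0, "claw": 0}, {"linear": [0, 0, -2], "twist": 0, "claw": 0}, {"linear": [0, 0, -3], "twist": 0, "claw": 0}, {"linear": [0, 0, -3.5], "twist": 0, "claw": 0}, {"linear": [0, 0, -3.5], "twist": 0, "claw": 0}]'

```text
clock: 7.83
position: [0.48, 0.1131, 0.1505]
ee_rot: [-0.0, 0.664, 0.748, -0.0]
contact_force: [0.6, -0.6, -1.2]
width: 0.0105
gripper_force: 41.2
```

Emit:
drive_tool --deltas '[{"linear": [0, 0, -0.5], "twist": 0, "claw": 0}, {"linear": [0, 0, -1], "twist": 0, "claw": 0}, {"linear": [0, 0, -1.5], "twist": 0, "claw": 0}, {"linear": [0, 0, -1.5], "twist": 0, "claw": 0}]'

```text
clock: 8.17
position: [0.4801, 0.1131, 0.1491]
ee_rot: [0.0, 0.664, 0.748, -0.0]
contact_force: [0.5, 0.1, -1.4]
width: 0.0104
gripper_force: 41.2
```

Emit:
drive_tool --deltas '[{"linear": [0, 0, -0.5], "twist": 0, "claw": 0}, {"linear": [0, 0, -1], "twist": 0, "claw": 0}, {"linear": [0, 0, -1], "twist": 0, "claw": 0}]'

```text
clock: 8.42
position: [0.4805, 0.1132, 0.1488]
ee_rot: [0.0, 0.664, 0.748, 0.001]
contact_force: [-1.1, 0.1, 4.3]
width: 0.0105
gripper_force: 41.8
```

The key bottoms out at TCP z 0.1488, which is the predicted floor, so the slot is over the bar. I'll ease off slightly and turn in steps.

Emit:
drive_tool --deltas '[{"linear": [0, 0, 0.5], "twist": 2, "claw": 0}, {"linear": [0, 0, 0.5], "twist": 5, "claw": 0}, {"linear": [0, 0, 0.5], "twist": 9, "claw": 0}, {"linear": [0, 0, 0.5], "twist": 13, "claw": 0}, {"linear": [0, 0, 0.5], "twist": 17, "claw": 0}, {"linear": [0, 0, 0.5], "twist": 20, "claw": 0}, {"linear": [0, 0, 0.5], "twist": 20, "claw": 0}]'

```text
clock: 9.0
position: [0.4802, 0.1132, 0.1489]
ee_rot: [0.0, 0.523, 0.852, 0.0]
contact_force: [0.3, -0.2, 0.7]
width: 0.0106
gripper_force: 41.5
```

```bash
python3 -c "
from h import *
s=sensors.get_state();print(s['position'],s['contact_force'],s['moment'])"
```

```text
[0.48019177 0.11315404 0.14885273] [ 0.29931309 -0.21627361  0.68058592] [ 0.00086742  0.07271484 -0.06949062]
```

Reaction torque is −0.07 N·m, so the bar is turning with the key. Continuing.

Emit:
drive_tool --deltas '[{"linear": [0, 0, 0], "twist": 4, "claw": 0}, {"linear": [0, 0, 0], "twist": 8, "claw": 0}, {"linear": [0, 0, 0], "twist": 12, "claw": 0}, {"linear": [0, 0, 0], "twist": 16, "claw": 0}, {"linear": [0, 0, 0], "twist": 20, "claw": 0}, {"linear": [0, 0, 0], "twist": 24, "claw": 0}, {"linear": [0, 0, 0], "twist": 28, "claw": 0}, {"linear": [0, 0, 0], "twist": 32, "claw": 0}, {"linear": [0, 0, 0], "twist": 36, "claw": 0}, {"linear": [0, 0, 0], "twist": 40, "claw": 0}, {"linear": [0, 0, 0], "twist": 44, "claw": 0}, {"linear": [0, 0, 0], "twist": 44, "claw": 0}]'

```text
clock: 10.0
position: [0.48, 0.1128, 0.1488]
ee_rot: [-0.0, 0.167, 0.986, -0.0]
contact_force: [-0.4, -0.3, 3.1]
width: 0.0103
gripper_force: 41.6
```

Emit:
drive_tool --deltas '[{"linear": [0, 0, 0], "twist": 0, "claw": 0}, {"linear": [0, 0, 0], "twist": 0, "claw": 0}, {"linear": [0, 0, 0], "twist": 0, "claw": 0}, {"linear": [0, 0, 0], "twist": 0, "claw": 0}, {"linear": [0, 0, 0], "twist": 0, "claw": 0}, {"linear": [0, 0, 0], "twist": 0, "claw": 0}, {"linear": [0, 0, 0], "twist": 0, "claw": 0}, {"linear": [0, 0, 0], "twist": 0, "claw": 0}, {"linear": [0, 0, 0], "twist": 0, "claw": 0}, {"linear": [0, 0, 0], "twist": 0, "claw": 0}, {"linear": [0, 0, 0], "twist": 0, "claw": 0}, {"linear": [0, 0, 0], "twist": 0, "claw": 0}]'

```text
clock: 11.0
position: [0.4802, 0.1131, 0.1488]
ee_rot: [0.0, 0.167, 0.986, 0.0]
contact_force: [-1.5, -1.8, 5.7]
width: 0.0106
gripper_force: 41.9
```

Run:
```python
from h import *
s=sensors.get_state();q=s['ee_rot'];print(s['position'],s['contact_force'],s['moment'],2*np.degrees(np.arctan2(q[2],q[1]))-90)
a=eyes.get_image('scene')[:,:,::-1];b=eyes.get_image('wrist')[:,:,::-1]
a=cv2.resize(a[80:230,310:510],None,fx=2,fy=2)
o=np.zeros((420,800,3),np.uint8);o[:300,:400]=a;o[:,400:]=b[:,80:480];cv2.imwrite('pics/s4.png',o)
```

```text
[0.4802132  0.11309719 0.14883431] [-1.46009965 -1.79315425  5.74280456] [-0.46142226  0.3291965  -0.02029002] 70.82703761815597
```

View pics/s4.png

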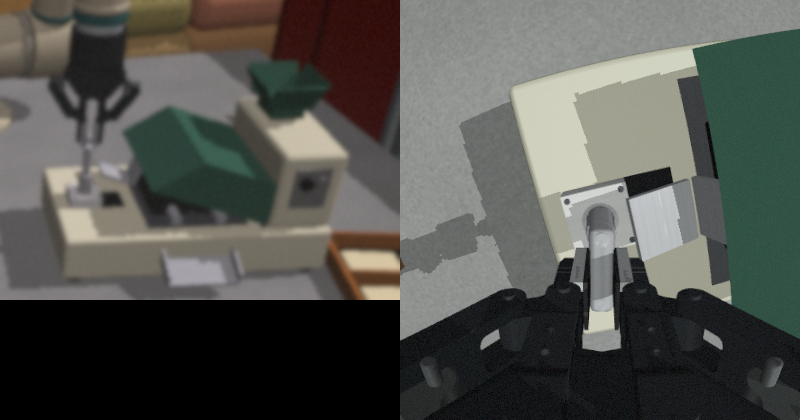

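The hood is open in both views. The scene view shows it tilted up, and the wrist view shows the key in the block with the hood's strike plate beside it at (660,215). I'll open the fingers only a little and lift straight off.

Emit:
drive_tool --deltas '[{"linear": [0, 0, 0.5], "twist": 0, "claw": 0}, {"linear": [0, 0, 0.5], "twist": 0, "claw": 0.2}, {"linear": [0, 0, 0.5], "twist": 0, "claw": 0.22}, {"linear": [0, 0, 0.5], "twist": 0, "claw": 0.22}, {"linear": [0, 0, 0.5], "twist": 0, "claw": 0.22}, {"linear": [0, 0, 0.5], "twist": 0, "claw": 0.22}]'

```text
clock: 11.6
position: [0.4801, 0.1133, 0.149]
ee_rot: [-0.0, 0.166, 0.986, 0.0]
contact_force: [-0.1, -0.1, 0.8]
width: 0.0186
gripper_force: 0.0
```

Released freely, with no residual force. Lifting straight up.

Emit:
drive_tool --deltas '[{"linear": [0, 0, 4], "twist": 0, "claw": 0.22}, {"linear": [0, 0, 10], "twist": 0, "claw": 0.22}, {"linear": [0, 0, 18], "twist": 0, "claw": 0.22}, {"linear": [0, 0, 28], "twist": 0, "claw": 0.22}, {"linear": [0, 0, 40], "twist": 0, "claw": 0.22}, {"linear": [0, 0, 55], "twist": 0, "claw": 0.22}, {"linear": [0, 0, 80], "twist": 0, "claw": 0.22}, {"linear": [0, 0, 110], "twist": 0, "claw": 0.22}, {"linear": [0, -10, 130], "twist": 0, "claw": 0.22}, {"linear": [0, -40, 140], "twist": 0, "claw": 0.22}, {"linear": [0, -70, 140], "twist": 0, "claw": 0.22}, {"linear": [0, -70, 140], "twist": 0, "claw": 0.22}]'

```text
clock: 12.6
position: [0.4809, 0.0389, 0.2915]
ee_rot: [0.002, 0.168, 0.986, -0.002]
contact_force: [0.9, -1.0, -0.3]
width: 0.0188
gripper_force: 0.0
```

Run:
```python
from h import *
a=eyes.get_image('scene')[:,:,::-1];b=eyes.get_image('wrist')[:,:,::-1]
a=cv2.resize(a[80:230,310:510],None,fx=2,fy=2)
o=np.zeros((420,800,3),np.uint8);o[:300,:400]=a;o[:,400:]=b[:,80:480];cv2.imwrite('pics/s5.png',o)
```

```text
(no output)
```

View pics/s5.png

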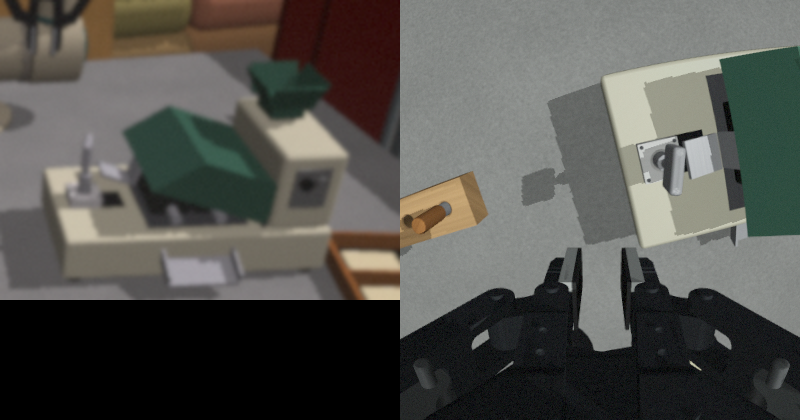

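The key stands upright in the lock, the hood is open and the gripper is clear, so I'm handing in.

```bash
python3 -c "
from rig import manip
print(manip.sign_off())"
```

```text
the job is handed in; nothing more can be done
None
```

The job is handed in at about 13 s: the key dropped home over the bar and turned, the hood sprang open, and the key is left standing in the lock with the gripper clear; I did not touch the drivers, dish or meter.

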